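# Press relief blocks flush into their tile beds

### The arm

A 7-joint arm with a two-finger parallel gripper is mounted at the origin on a cart in front of the work surface, level with it; the furniture and walls round the work are solid. World frame = base frame: x ahead of the robot, y to its left, z up, the work surface at z = 0. Lengths are in mm, angles in rad, forces in N, time in s.
With the tool pointing down it reaches from about 400 to 875 mm from the base axis. Payload 4.4 kg.
Tool frame: the origin (TCP) lies between the finger pads; the fingertips stand 17 mm ahead of it and the grasp point (between the pads) lies 2 mm behind it; z points along the fingers, y is the line along which they close (so a half turn about z gives the same grasp; the last joint's range is limited). The gripper opens to 85 mm and grips with 20 to 120 N. Pads are 22 mm wide; open, the fingers measure 114 mm over their backs; the gripper's body (76 mm by 85 mm) begins 54 mm behind the grasp point. The pads swing forward as they close: fully open they stand 13 mm farther back than shut.
Start: joints at [-1.343, 0.628, 0.038, 1.517, -0.027, 0.996, -0.02], TCP at [188.211, 622.169, 248.313] pointing down, gripper open.
Joint ranges: [-3.06, 3.06], [-0.37, 2.12], [-1.25, 1.32], [0.18, 2.47], [-1.1, 4.24], [0.23, 1.98], [-2.94, 2.94]. Speed limits (rad/s): [2.57, 2.57, 3.14, 3.14, 3.14, 3.14, 3.14].

### API

Orientations are given as [roll, pitch, yaw] about the fixed x, y, z axes, in that order (R = Rz(yaw) Ry(pitch) Rx(roll)).
In Python, from cell import sensors, get_image, ctrl gives the robot as it stands.
- The arm moves only by the tool send_rows, never from a script. Its argument "series" is a list of rows, each a list of 3 entries, a list of its own where there are three numbers: the finger opening in mm, from 0 to 85.4, then the shift along the world's x, y, z in units of 60 mm (1.0 is 60 mm), then the turn, a rotation vector about the world's x, y, z in units of 5 degrees (1.0 is 5 degrees). A call has 1 to 8 rows; each row shifts and turns the commanded pose from where the row before left it; what a row does not reach is not made up. A row lasts 1/8 s, in which the tool goes at most 62.5 mm and 10.7 degrees, less where a joint would pass 70% of its speed; a pose out of reach is approached as far as the arm can. A call is refused whole if a number of a shift passes 1 or a number of a turn 1, either way. A call with a gripper value outside its range is refused whole. The fingers move at their own pace and stop on an object; the grip force is fixed at half the most. Time passes only in rows, so rows that do not move let the fingers close. It gives the time, the measured TCP pose, the force, the opening and the grip force at its end, in the units of the state.
- sensors.read_state(): the state, without advancing time (a new reading comes with each control period).
- get_image(name): name is "side" or "top"; returns a dict with "img" (384x512x3 uint8, red, green, blue), "depth" (384x512 float32, mm along the optical axis (not along the pixel's ray), 0 where there is no reading), "vfov" (degrees; the focal length in pixels is half the picture's height over the tangent of half this angle, whatever the lens; pixels are square), "cx", "cy" (the principal point, pixels), "world_to_cam" (4x4, takes a point from world to camera coordinates). Camera axes: x right, y down, z forward; pixel columns grow to the right and rows downward; lengths in mm; the calibration is good to about 2 mm. A picture is of the moment at which its call begins.
- ctrl.finish_job(): hands the job in; it is judged then, once.
The state is a dict: "clock": time; "qpos": joint angles; "qd": joint speeds; "tau": joint torques, N m; "eef_pos": TCP position; "tool_rot": TCP orientation; "force": force on the tool from outside, world axes, zero at the start; "torque": the same for the moment, N m; "width": finger opening in mm; "gripper_force": force on a finger pad.
Only numpy, scipy, OpenCV 4.12 (cv2) and the standard library are available. Lean on these libraries where they do the work, as an engineer would, in place of code of your own. Each camera call takes 0.05 s, during which the arm holds its last target. There are 200 camera calls.

### The job

Make the two plywood press beds ready for rolling tiles: put the long plaster block into the bed with the long recess and the short block into the bed with the short recess, and push each one down against its stiff lift plate until it is fully home and its top lies flush with the bed. The middle-length block is a spare that belongs in neither bed: leave it and the other things on the table where they are.

Things in the scene. Friction and masses are not known exactly. Their poses are not given: they have to be found in the camera images.
- long_block: long plaster relief block, off-white, 120 mm long (its own x), 44 mm wide (y), 36 mm high (z), with a slightly chamfered foot and low round rosettes on top; 0.2 kg. Origin at the centre of its underside. The same either way round.
- short_block: short plaster relief block, off-white, 76 mm long (its own x), 44 mm wide (y), 36 mm high (z), with a slightly chamfered foot and low round rosettes on top; 0.2 kg. Origin at the centre of its underside. The same either way round.
- middle_block: middle-length plaster relief block, off-white, 98 mm long (its own x), 44 mm wide (y), 36 mm high (z), with a slightly chamfered foot and low round rosettes on top; 0.2 kg. Origin at the centre of its underside. Spare, to be left alone. The same either way round.
- long_bed: plywood press bed with the long recess, fixed to the table: outer 156 (x) x 80 (y) x 44 mm (z), the same outside as the other bed; in its middle a rectangular recess 124 mm long (x) by 48 mm wide (y), open at the top with a 3 mm bevel round its mouth. In the recess lies an aluminium lift plate, held by friction. Origin at the centre of the bed's underside.
- short_bed: plywood press bed with the short recess, fixed to the table: outer 156 (x) x 80 (y) x 44 mm (z), the same outside as the other bed; in its middle a rectangular recess 80 mm long (x) by 48 mm wide (y), open at the top with a 3 mm bevel round its mouth. In the recess lies an aluminium lift plate, held by friction. Origin at the centre of the bed's underside.
- long_bed_mouth (a point): centre of the recess mouth of the long bed, level with the bed's top face (44 mm above the table); same axes as the bed
- short_bed_mouth (a point): centre of the recess mouth of the short bed, level with the bed's top face (44 mm above the table); same axes as the bed
- long_bed_plate (a joint): how far the lift plate of the long bed has been pushed down, m: 0 = top (plate surface 20 mm below the bed's top face), 0.016 = bottom stop (36 mm below it). It moves only when pushed with about 10 N, and stays where it is left.
- short_bed_plate (a joint): how far the lift plate of the short bed has been pushed down, m: 0 = top (plate surface 20 mm below the bed's top face), 0.016 = bottom stop (36 mm below it). It moves only when pushed with about 10 N, and stays where it is left.
- test_tile: cream glaze test tile lying flat, 40 x 55 x 9 mm, among the blocks; bystander. Origin under its centre.
- brayer: brayer with black roller and red handle, 160 x 78 x 27 mm, lying at the front left; bystander. Origin under its centre.
- speckle_cup: speckled clay cup with green rim, 70 mm wide, 91 mm high, standing behind the blocks; bystander. Origin under its centre.

How it is judged:
By the outcome, as a careful person would: the job done as asked, in the order asked, and still so for the second after the job is handed in, with the robot touching nothing.
It also fails if it takes over 58 s, if anything falls off the work surface, if the arm or the gripper's body presses on something with over 40 N, if the wrist force passes 120 N, or if a joint passes its speed limit or range.

## Working session

There is one attempt and no reset: what is moved stays moved. The work goes in short steps, Python scripts to look and compute and a tool call to move; the robot and the scene stay as the last step left them, time stands still between calls to the robot, and variables do not carry over. Pictures are saved under pics/ and viewed, at most 10 in all, crops included, and the job is handed in when it is done.

Besides the shell and the picture viewer there is one more tool, called as a command line: name --argument value ..., lists and objects as JSON in quotes. send_rows: Moves the arm, as the interface text tells. Its arguments: {"type":"object","properties":{"series":{"type":"array"}},"required":["series"]}

```bash
mkdir -p pics; ls
cat > h.py <<'E'
import numpy as np,cv2
from cell import sensors,get_image,ctrl
def snap(n,fn=None):
    d=get_image(n)
    if fn: cv2.imwrite('pics/'+fn,cv2.cvtColor(d['img'],cv2.COLOR_RGB2BGR))
    return d
def pts(d):
    h,w=d['depth'].shape; f=h/2/np.tan(np.radians(d['vfov'])/2)
    v,u=np.mgrid[:h,:w]; Z=d['depth']
    P=np.stack([(u-d['cx'])/f*Z,(v-d['cy'])/f*Z,Z,np.ones_like(Z)],-1)
    return (P@np.linalg.inv(np.array(d['world_to_cam'])).T)[...,:3]
E
python3 - <<'E'
from h import *
for n in('top','side'):
    d=snap(n,n+'0.png'); np.savez(n+'0.npz',**d)
    print(n,d['vfov'],d['cx'],d['cy'],np.round(np.linalg.inv(d['world_to_cam']),3).tolist())
print(sensors.read_state())
E
```

```text
pics
top 47.674298918852614 252.4026011525317 193.04775883534347 [[-0.003, -0.998, 0.056, 485.492], [-1.0, 0.003, -0.004, 107.296], [0.004, -0.056, -0.998, 1054.459], [0.0, 0.0, 0.0, 1.0]]
side 51.79942336680914 259.75404344806117 196.74285754828531 [[0.892, -0.294, 0.344, 203.078], [-0.453, -0.586, 0.672, -512.026], [0.004, -0.755, -0.656, 671.99], [0.0, 0.0, 0.0, 1.0]]
{'clock': 0.1, 'qpos': array([-1.34279199,  0.62927053,  0.03846954,  1.51828167, -0.02697977,
        0.99628415, -0.02003778]), 'qd': array([-0.00159849, -0.00143683, -0.00017469, -0.00260669, -0.00076982,
       -0.00077485,  0.0015721 ]), 'tau': array([ 3.04314446e-03, -5.64536977e+01,  1.23016767e+00, -1.93976927e+01,
        1.11811768e-02,  5.37938104e-03,  2.19998594e-05]), 'eef_pos': array([188.07225403, 621.63836746, 247.46615131]), 'tool_rot': array([-3.13986829e+00,  5.01250149e-05,  2.84774123e+00]), 'force': array([ 0.76567371, -0.38544239,  0.62842022]), 'torque': array([ 0.00461085, -0.03158142,  0.0163053 ]), 'gripper_force': 0.0, 'width': 85.63792386524182}
```

View pics/top0.png

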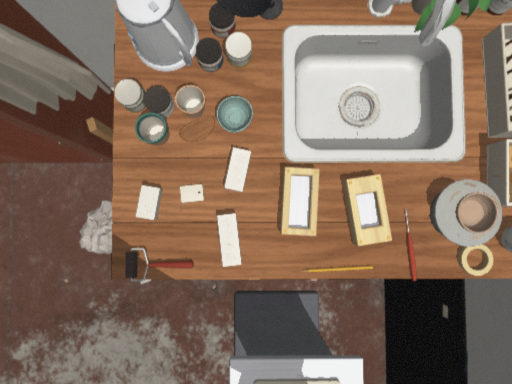

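View pics/side0.png

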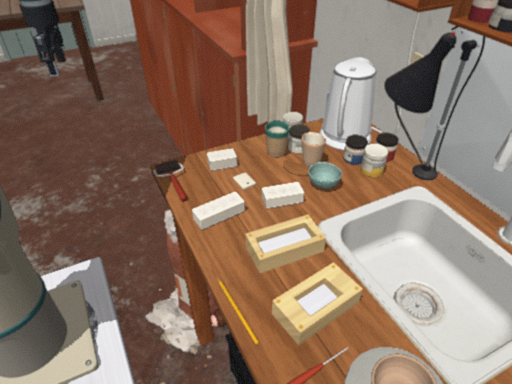

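The top view shows the long block at (230,240), the middle one at (238,169), the short one at (148,202), the long bed at (300,202) and the short bed at (368,210). The side view confirms this, and the arm is off to the left.

```bash
cat >> h.py <<'E'
def rays(d,uv,z):
    h=d['depth'].shape[0]; f=h/2/np.tan(np.radians(d['vfov'])/2); uv=np.asarray(uv,float)
    M=np.linalg.inv(np.array(d['world_to_cam'])); r=np.c_[(uv[:,0]-d['cx'])/f,(uv[:,1]-d['cy'])/f,np.ones(len(uv))]@M[:3,:3].T
    o=M[:3,3]; return (o+r*((z-o[2])/r[:,2])[:,None])[:,:2]
def rect(xy):
    (c,s,a)=cv2.minAreaRect(xy.astype(np.float32)); 
    if s[0]<s[1]: s=s[::-1]; a+=90
    a=(a+90)%180-90   # direction of long side, deg from x
    return np.round([*c,*s,a,*xy.mean(0)],1)
def find(d,zlo,zhi,zp,box,white=None,amin=20):
    P=pts(d); m=(P[...,2]>zlo)&(P[...,2]<zhi)&(d['depth']>0)
    m&=(P[...,0]>box[0])&(P[...,0]<box[1])&(P[...,1]>box[2])&(P[...,1]<box[3])
    if white is not None:
        s=cv2.cvtColor(d['img'],cv2.COLOR_RGB2HSV)[...,1]; m&=(s<60)==white
    n,l,st,c=cv2.connectedComponentsWithStats(m.astype(np.uint8))
    for i in range(1,n):
        if st[i,4]<amin: continue
        v,u=np.where(l==i); xy=rays(d,np.c_[u,v],zp)
        print(st[i,4],np.round(c[i]),rect(xy),'z',np.round(np.median(P[v,u,2]),1))
E
python3 - <<'E'
from h import *
for n in('top','side'):
    d=dict(np.load(n+'0.npz')); print(n)
    B=(300,640,-300,450)
    print('blocks');find(d,28,42,36,(300,640,100,450))
    print('beds');find(d,39,50,44,(300,600,-300,60),None)
    print('plates');find(d,15,32,24,(300,600,-300,60),None)
E
```

```text
top
blocks
721 [237. 171.] [596.1 138.7  93.7  44.  -12.3 594.8 138.6] z 35.6
625 [148. 203.] [521.4 348.3  75.8  45.3  -9.8 521.4 348.4] z 35.5
970 [229. 240.] [433.4 158.2 119.7  44.    6.4 433.3 158.3] z 35.8
beds
1180 [300. 202.] [522.4  -7.8 155.7  80.3  -3.4 521.5  -8.2] z 43.5
1612 [369. 210.] [ 502.  -167.2  155.9   81.2    8.9  501.5 -167.6] z 43.5
plates
1036 [300. 202.] [522.8  -9.4 124.8  48.1  -3.3 523.   -9.3] z 21.9
103 [350. 214.] [ 495.4 -128.1  153.5    5.5    8.4  492.  -129. ] z 23.8
644 [368. 210.] [ 502.5 -171.4   80.3   46.8    8.8  502.3 -171.2] z 21.2
side
blocks
311 [221. 155.] [520.3 345.1  76.9  55.   -9.9 519.8 345.2] z 36.6
509 [281. 191.] [595.4 135.1  96.6  54.1 -12.6 594.  134.8] z 36.6
736 [217. 206.] [432.7 154.3 122.4  53.4   6.5 431.1 154.7] z 36.5
beds
1186 [284. 237.] [522.4  -9.7 158.   85.9  -3.6 519.7  -9.9] z 44.1
2225 [316. 297.] [ 502.  -168.5  159.    82.4    9.   498.2 -170.4] z 44.2
plates
735 [284. 238.] [529.5   3.9 122.2  42.8  -3.7 527.7   2.7] z 23.3
407 [285. 254.] [504.6 -38.3 175.3  82.2 -30.7 506.2 -39.2] z 23.6
767 [317. 297.] [ 509.3 -160.3   77.2   45.2    8.7  508.  -161. ] z 22.1
426 [313. 319.] [ 492.1 -201.3  176.3   79.6  -18.5  477.5 -197.9] z 23.8
```

send_rows --series '[[85,[0.4,-0.75,0],[0,0,0.6]],[85,[0.4,-0.75,0],[0,0,0.6]],[85,[0.4,-0.75,0],[0,0,0.6]],[85,[0.4,-0.75,0],[0,0,0.6]],[85,[0.4,-0.75,0],[0,0,0.6]],[85,[0.4,-0.75,0],[0,0,0.6]],[85,[0.4,-0.75,-0.3],[0,0,0.6]],[85,[0.4,-0.75,-0.7],[0,0,0.44]]]'

```text
clock: 1.1
eef_pos: [380.8, 264.0, 191.2]
tool_rot: [3.139, 0.004, -3.029]
force: [0.6, 0.9, -0.9]
width: 84.9
gripper_force: 0.0
```

send_rows --series '[[85,[0.44,-0.86,-0.3],[0,0,0]],[85,[0.44,-0.86,-0.3],[0,0,0]],[85,[0,0,-0.3],[0,0,0]],[85,[0,0,0],[0,0,0]],[85,[0,0,0],[0,0,0]]]'

```text
clock: 1.72
eef_pos: [431.6, 162.4, 136.9]
tool_rot: [3.141, 0.0, -3.029]
force: [-0.2, 0.8, -0.1]
width: 84.8
gripper_force: 0.0
```

Run:
```python
from h import *
s=sensors.read_state();print(s['eef_pos'],s['tool_rot'])
```

```text
[431.57775806 162.38214096 136.94508638] [ 3.14102650e+00  2.25800760e-04 -3.02877586e+00]
```

send_rows --series '[[85,[0.03,-0.07,-0.5],[0,0,0]],[85,[0,0,-0.5],[0,0,0]],[85,[0,0,-0.4],[0,0,0]],[85,[0,0,-0.3],[0,0,0]],[85,[0,0,0],[0,0,0]],[85,[0,0,0],[0,0,0]]]'

```text
clock: 2.48
eef_pos: [433.1, 156.6, 40.8]
tool_rot: [-3.138, -0.002, -3.03]
force: [0.7, -0.0, -0.2]
width: 85.0
gripper_force: 0.0
```

Run:
```python
from h import *
d=snap('side'); cv2.imwrite('pics/s1.png',cv2.resize(cv2.cvtColor(d['img'],cv2.COLOR_RGB2BGR)[100:260,130:330],None,fx=3,fy=3))
```

```text
(no output)
```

View pics/s1.png

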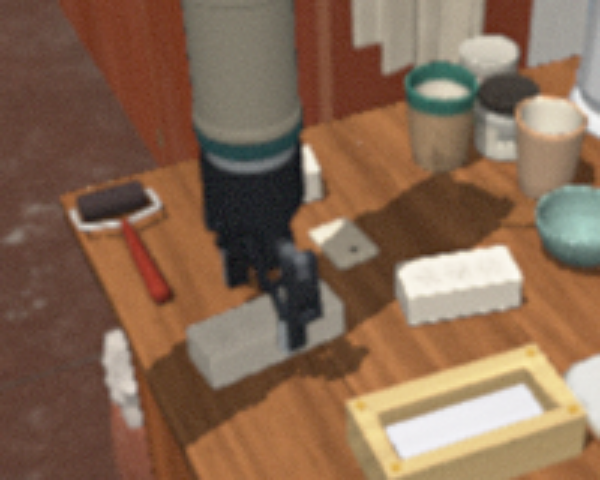

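Fingers straddle the long block, with the near tip at crop pixel (293,348). I'll lower slightly and grip.

send_rows --series '[[85,[0,0.03,-0.1],[0,0,0]],[85,[0,0,0],[0,0,0]],[30,[0,0,0],[0,0,0]],[30,[0,0,0],[0,0,0]],[30,[0,0,0],[0,0,0]],[30,[0,0,0],[0,0,0]],[30,[0,0,0],[0,0,0]]]'

```text
clock: 3.4
eef_pos: [432.9, 157.8, 34.5]
tool_rot: [-3.138, -0.003, -3.03]
force: [-1.5, -0.4, 6.6]
width: 42.6
gripper_force: 61.4
```

send_rows --series '[[30,[0,0,0.4],[0,0,0]],[30,[0,0,0.6],[0,0,0]],[30,[0.2,-0.3,0.5],[0,0,-0.26]],[30,[0.4,-0.75,0],[0,0,-0.6]],[30,[0.4,-0.8,0],[0,0,-0.6]],[30,[0.4,-0.75,0],[0,0,-0.5]],[30,[0.1,-0.2,0],[0,0,0]],[30,[0,0,0],[0,0,0]]]'

```text
clock: 4.4
eef_pos: [522.3, -11.1, 123.6]
tool_rot: [-3.138, -0.005, 3.08]
force: [-0.3, 1.3, -1.9]
width: 42.8
gripper_force: 62.1
```

Run:
```python
from h import *
s=sensors.read_state();print(s['eef_pos'],s['tool_rot'],s['width'])
d=snap('side'); np.savez('s2.npz',**d); t=snap('top');np.savez('t2.npz',**t)
a=d['img'][170:300,210:380]; b=t['img'][150:260,250:394]
I=np.hstack([cv2.resize(a,(400,306)),cv2.resize(b,(400,306))])
cv2.imwrite('pics/c2.png',I[...,::-1])
```

```text
[522.27965726 -11.14528835 123.59387775] [-3.13764528 -0.00454924  3.08000132] 42.78702265003395
```

View pics/c2.png

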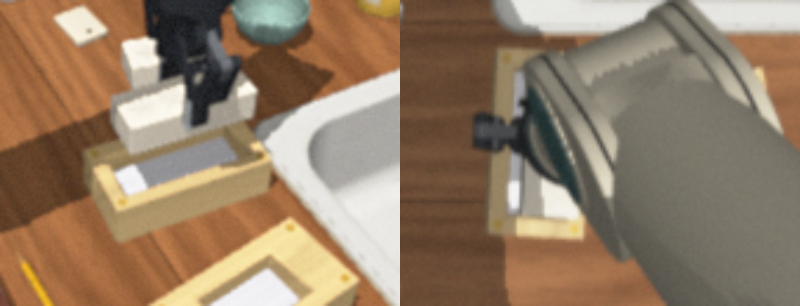

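The held block hovers squarely above the long bed (left crop, about (185,110)). A small y correction and then down.

send_rows --series '[[30,[0,0.04,-0.4],[0,0,0]],[30,[0,0,-0.4],[0,0,0]],[30,[0,0,0],[0,0,0]],[30,[0,0,0],[0,0,0]]]'

```text
clock: 5.0
eef_pos: [522.2, -6.3, 76.1]
tool_rot: [-3.138, -0.004, 3.085]
force: [-0.0, -0.3, -2.4]
width: 42.8
gripper_force: 63.9
```

Run:
```python
from h import *
d=snap('side'); np.savez('s3.npz',**d)
cv2.imwrite('pics/c3.png',cv2.resize(d['img'][170:290,220:350],None,fx=5,fy=5,interpolation=cv2.INTER_CUBIC)[...,::-1])
```

```text
(no output)
```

View pics/c3.png

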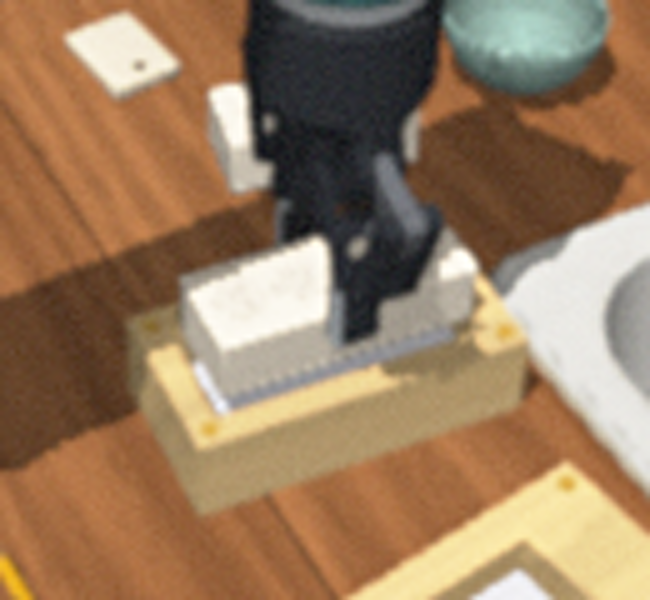

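The block foot sits in the bevel mouth, with a gap along the near (-y) wall around (330,370). I'll shift -2 mm and lower.

send_rows --series '[[30,[0,-0.03,0],[0,0,0]],[30,[0,0,-0.05],[0,0,-0.03]],[30,[0,0,-0.05],[0,0,0]],[30,[0,0,-0.05],[0,0,0]],[30,[0,0,0],[0,0,0]]]'

```text
clock: 5.68
eef_pos: [522.4, -9.8, 66.6]
tool_rot: [-3.137, -0.004, 3.079]
force: [-0.0, 0.4, -2.3]
width: 42.8
gripper_force: 63.8
```

send_rows --series '[[30,[0,0.01,-0.04],[0,0,0]],[30,[0,0,-0.04],[0,0,0]],[30,[0,0,-0.04],[0,0,0]],[30,[0,0,0],[0,0,0]]]'

```text
clock: 6.18
eef_pos: [522.6, -9.2, 59.6]
tool_rot: [-3.137, -0.004, 3.079]
force: [-0.3, 0.7, -2.1]
width: 42.5
gripper_force: 63.9
```

send_rows --series '[[30,[0,0,-0.02],[0,0,0]],[30,[0,0,-0.02],[0,0,0]],[30,[0,0,0],[0,0,0]]]'

```text
clock: 6.55
eef_pos: [522.7, -9.1, 59.2]
tool_rot: [-3.137, -0.003, 3.079]
force: [-4.1, -0.6, 18.9]
width: 42.5
gripper_force: 75.5
```

send_rows --series '[[55,[0,0,0.02],[0,0,0]],[70,[0,0,0],[0,0,0]],[70,[0,0,0.4],[0,0,0]],[70,[0,0,0.4],[0,0,0]],[0,[0,0,0],[0,0,0]],[0,[0,0,0],[0,0,0]],[0,[0,0,0],[0,0,0]],[0,[0,0,0],[0,0,0]]]'

```text
clock: 7.55
eef_pos: [522.3, -9.2, 105.9]
tool_rot: [-3.137, -0.005, 3.079]
force: [0.5, -0.0, -0.3]
width: 0.3
gripper_force: 0.0
```

Run:
```python
from h import *
d=snap('side'); np.savez('s4.npz',**d)
cv2.imwrite('pics/c4.png',cv2.resize(d['img'][170:290,220:350],None,fx=5,fy=5,interpolation=cv2.INTER_CUBIC)[...,::-1])
s=sensors.read_state();print(s['eef_pos'],s['width'])
```

```text
[522.31812367  -9.17780566 105.97309043] -0.06768535346834201
```

View pics/c4.png

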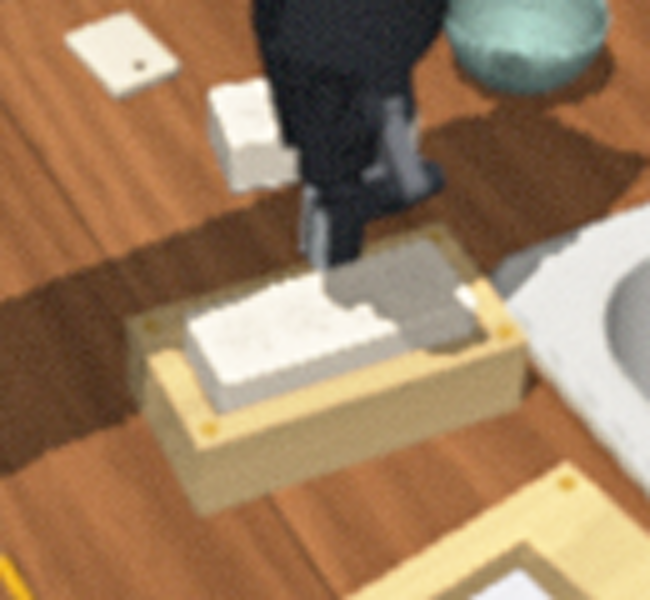

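The long block sits straight in the recess, proud by about 16 mm. Now I'll push it with the closed fingers.

send_rows --series '[[0,[0,0,-0.3],[0,0,0]],[0,[0,0,-0.12],[0,0,0]],[0,[0,0,-0.06],[0,0,0]],[0,[0,0,-0.06],[0,0,0]],[0,[0,0,-0.04],[0,0,0]],[0,[0,0,-0.04],[0,0,0]],[0,[0,0,0],[0,0,0]]]'

```text
clock: 8.48
eef_pos: [522.8, -9.1, 70.0]
tool_rot: [-3.137, -0.003, 3.079]
force: [-0.9, 0.3, 4.8]
width: 0.2
gripper_force: 2.4
```

send_rows --series '[[0,[0,0,-0.05],[0,0,0]],[0,[0,0,-0.05],[0,0,0]],[0,[0,0,-0.04],[0,0,0]],[0,[0,0,-0.02],[0,0,0]],[0,[0,0,0],[0,0,0]]]'

```text
clock: 9.1
eef_pos: [522.9, -9.1, 61.0]
tool_rot: [-3.137, -0.003, 3.079]
force: [-2.7, 0.2, 11.2]
width: 0.2
gripper_force: 5.8
```

send_rows --series '[[0,[0,0,-0.03],[0,0,0]],[0,[0,0,-0.02],[0,0,0]],[0,[0,0,0],[0,0,0]]]'

```text
clock: 9.48
eef_pos: [523.0, -9.1, 60.7]
tool_rot: [-3.136, -0.001, 3.079]
force: [-8.3, -1.1, 39.2]
width: -0.3
gripper_force: 19.6
```

send_rows --series '[[0,[0,0,0.5],[0,0,0]],[20,[0,0.3,0.7],[0,0,0]],[85,[0,0.75,0.3],[0,0,-0.24]],[85,[0,0.85,0],[0,0,-0.25]],[85,[0,0.85,0],[0,0,-0.25]],[85,[0,0.85,0],[0,0,-0.25]],[85,[0,0.85,0],[0,0,-0.25]],[85,[0,0.85,0],[0,0,0]]]'

```text
clock: 10.48
eef_pos: [522.7, 310.5, 146.9]
tool_rot: [-3.138, -0.003, 2.971]
force: [1.6, 0.3, -0.1]
width: 84.9
gripper_force: 0.0
```

Run:
```python
from h import *
d=snap('side'); t=snap('top')
for d in (t,d):
    P=pts(d)
    # heights along long block / bed in bed frame
    c,a=np.array([522.5,-8.5]),np.radians(-3.4); q=(P[...,:2]-c)@np.array([[np.cos(a),-np.sin(a)],[np.sin(a),np.cos(a)]])
    for lo,hi in((-55,-30),(-25,25),(30,55)):
        m=(abs(q[...,1])<17)&(q[...,0]>lo)&(q[...,0]<hi)&(d['depth']>0); print(lo,m.sum(),np.round(np.percentile(P[m][:,2],[10,50,90]),1))
    m=(abs(q[...,1])<37)&(abs(q[...,0])>68)&(abs(q[...,0])<74); print('rim',np.round(np.percentile(P[m][:,2],[10,50,90]),1))
    find(d,28,42,36,(300,640,250,450))
s=sensors.read_state();print(s['eef_pos'],s['tool_rot'],s['width'])
```

```text
-55 152 [41.5 43.9 46.2]
-25 317 [41.3 43.7 46.3]
30 153 [41.8 43.9 46.1]
rim [41.3 43.6 45.8]
40 [156. 190.] [550.2 330.3  19.4  12.4  78.5 550.5 329.1] z 35.2
55 [152. 214.] [ 4.921e+02  3.392e+02  1.870e+01  1.640e+01 -2.000e-01  4.933e+02
  3.381e+02] z 35.4
-55 135 [43.4 44.8 46. ]
-25 261 [43.4 44.8 46.3]
30 124 [43.6 44.8 46.2]
rim [43.4 44.8 46. ]
314 [221. 155.] [520.1 344.1  77.   57.1  -9.9 520.  345. ] z 36.7
[520.89211363 317.54706427 147.30826805] [ 3.13827542 -0.00390355  2.97994526] 84.96101149926687
```

The long block is level with its rim (heights match within 0.3 mm). On to the short block.

send_rows --series '[[85,[0,0.5,-0.4],[0,0,0]],[85,[0,0,-0.6],[0,0,0]],[85,[0,0,0],[0,0,0]],[85,[0,0,0],[0,0,0]]]'

```text
clock: 11.08
eef_pos: [523.4, 338.4, 87.7]
tool_rot: [-3.138, -0.003, 2.97]
force: [0.1, 0.2, 0.6]
width: 85.0
gripper_force: 0.0
```

send_rows --series '[[85,[-0.03,0.16,0],[0,0,0]],[85,[0,0,-0.3],[0,0,0]],[85,[0,0,-0.2],[0,0,0]],[85,[0,0,-0.1],[0,0,0]],[85,[0,0,0],[0,0,0]]]'

```text
clock: 11.7
eef_pos: [520.5, 347.9, 49.8]
tool_rot: [-3.136, -0.005, 2.971]
force: [-0.5, 0.2, 0.7]
width: 85.0
gripper_force: 0.0
```

send_rows --series '[[85,[0.01,0,-0.15],[0,0,0]],[85,[0,0,-0.1],[0,0,0]],[85,[0,0,0],[0,0,0]],[30,[0,0,0],[0,0,0]],[30,[0,0,0],[0,0,0]],[30,[0,0,0],[0,0,0]],[30,[0,0,0],[0,0,0]],[30,[0,0,0],[0,0,0]]]'

```text
clock: 12.7
eef_pos: [521.9, 348.8, 36.4]
tool_rot: [-3.138, -0.003, 2.971]
force: [-0.5, -0.4, 5.7]
width: 42.2
gripper_force: 63.2
```

send_rows --series '[[30,[0,0,0.4],[0,0,0]],[30,[0,-0.2,0.7],[0,0,0]],[30,[0,-0.7,0.5],[0,0,0.4]],[30,[-0.03,-0.85,0],[0,0,0.4]],[30,[-0.03,-0.85,0],[0,0,0.4]],[30,[-0.03,-0.85,0],[0,0,0.4]],[30,[-0.03,-0.85,0],[0,0,0.4]],[30,[-0.03,-0.85,0],[0,0,0.4]]]'

```text
clock: 13.7
eef_pos: [511.9, 37.6, 131.4]
tool_rot: [-3.137, -0.004, -3.101]
force: [1.6, -0.2, -2.5]
width: 42.4
gripper_force: 62.6
```

send_rows --series '[[30,[-0.04,-0.85,0],[0,0,0.4]],[30,[-0.04,-0.85,0],[0,0,0.4]],[30,[-0.04,-0.85,0],[0,0,0.4]],[30,[-0.03,-0.7,0],[0,0,0.14]],[30,[0,-0.2,0],[0,0,0]],[30,[0,0,0],[0,0,0]],[30,[0,0,0],[0,0,0]]]'

```text
clock: 14.58
eef_pos: [503.7, -165.5, 131.7]
tool_rot: [-3.139, -0.003, -2.983]
force: [-0.7, 0.2, -2.3]
width: 42.2
gripper_force: 62.5
```

send_rows --series '[[30,[-0.02,-0.04,-0.4],[0,0,-0.03]],[30,[0,0,-0.4],[0,0,0]],[30,[0,0,0],[0,0,0]],[30,[0,0,0],[0,0,0]]]'

```text
clock: 15.08
eef_pos: [503.0, -168.8, 84.4]
tool_rot: [-3.138, -0.003, -2.986]
force: [0.2, -0.4, -1.8]
width: 42.6
gripper_force: 62.4
```

Run:
```python
from h import *
d=snap('side')
cv2.imwrite('pics/c5.png',cv2.resize(d['img'][210:350,250:380],None,fx=4,fy=4,interpolation=cv2.INTER_CUBIC)[...,::-1])
```

```text
(no output)
```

View pics/c5.png

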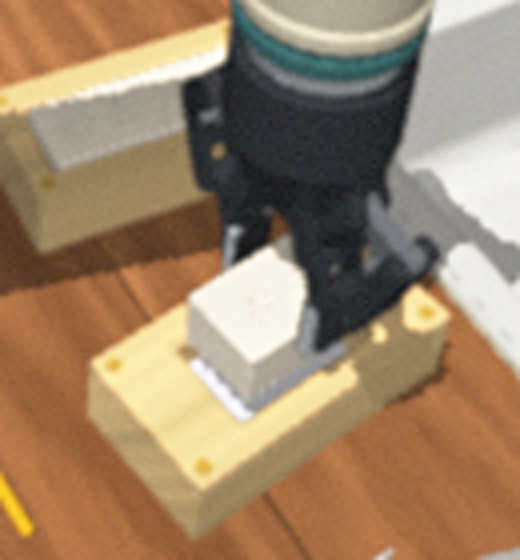

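The short block hovers right over its recess, with its near corner at (250,405). Lowering in steps.

send_rows --series '[[30,[0,0.01,-0.07],[0,0,0]],[30,[0,0,-0.06],[0,0,0]],[30,[0,0,-0.06],[0,0,0]],[30,[0,0,-0.05],[0,0,0]],[30,[0,0,0],[0,0,0]]]'

```text
clock: 15.75
eef_pos: [502.1, -169.4, 69.0]
tool_rot: [-3.138, -0.004, -2.988]
force: [0.7, 0.4, -1.7]
width: 42.4
gripper_force: 62.4
```

send_rows --series '[[30,[0,0,-0.05],[0,0,0]],[30,[0,0,-0.04],[0,0,0]],[30,[0,0,-0.04],[0,0,0]],[30,[0,0,0],[0,0,0]]]'

```text
clock: 16.25
eef_pos: [502.1, -169.4, 61.4]
tool_rot: [-3.138, -0.004, -2.988]
force: [-1.2, -0.0, -0.6]
width: 42.8
gripper_force: 62.4
```

send_rows --series '[[30,[0,0,-0.02],[0,0,0]],[30,[0,0,0],[0,0,0]]]'

```text
clock: 16.5
eef_pos: [502.2, -169.4, 60.3]
tool_rot: [-3.138, -0.004, -2.988]
force: [-0.4, -0.0, -2.1]
width: 42.6
gripper_force: 62.4
```

send_rows --series '[[55,[0,0,0],[0,0,0]],[70,[0,0,0],[0,0,0]],[70,[0,0,0.4],[0,0,0]],[70,[0,0,0.3],[0,0,0]],[0,[0,0,0],[0,0,0]],[0,[0,0,0],[0,0,0]],[0,[0,0,0],[0,0,0]],[0,[0,0,0],[0,0,0]]]'

```text
clock: 17.5
eef_pos: [502.0, -169.2, 101.8]
tool_rot: [-3.138, -0.005, -2.988]
force: [-0.0, 0.2, 0.2]
width: 0.3
gripper_force: 0.0
```

send_rows --series '[[0,[0,0,-0.2],[0,0,0]],[0,[0,0,-0.12],[0,0,0]],[0,[0,0,-0.06],[0,0,0]],[0,[0,0,-0.06],[0,0,0]],[0,[0,0,-0.05],[0,0,0]],[0,[0,0,-0.04],[0,0,0]],[0,[0,0,0],[0,0,0]]]'

```text
clock: 18.38
eef_pos: [502.3, -169.4, 71.0]
tool_rot: [-3.137, -0.003, -2.988]
force: [-0.8, 0.0, 3.9]
width: -0.2
gripper_force: 2.1
```

send_rows --series '[[0,[0,0,-0.06],[0,0,0]],[0,[0,0,-0.06],[0,0,0]],[0,[0,0,-0.04],[0,0,0]],[0,[0,0,-0.03],[0,0,0]],[0,[0,0,-0.01],[0,0,0]],[0,[0,0,0],[0,0,0]]]'

```text
clock: 19.12
eef_pos: [502.5, -169.4, 60.9]
tool_rot: [-3.136, -0.003, -2.988]
force: [-5.3, 1.3, 23.8]
width: 0.0
gripper_force: 11.9
```

send_rows --series '[[0,[0,0,-0.02],[0,0,0]],[0,[0,0,0],[0,0,0]]]'

```text
clock: 19.38
eef_pos: [502.6, -169.4, 60.8]
tool_rot: [-3.135, -0.003, -2.988]
force: [-7.6, 2.1, 34.5]
width: 0.0
gripper_force: 17.2
```

Bottom stop reached. I'll retreat up and to the left, then check.

send_rows --series '[[0,[0,0,0.5],[0,0,0]],[0,[0,0,0.8],[0,0,0]],[0,[0,0.5,0.8],[0,0,0]],[0,[0,0.8,0],[0,0,0]],[0,[0,0.8,0],[0,0,0]],[0,[0,0.8,0],[0,0,0]],[0,[0,0.8,0],[0,0,0]],[0,[0,0.8,0],[0,0,0]]]'

```text
clock: 20.38
eef_pos: [502.3, 102.1, 183.4]
tool_rot: [-3.137, -0.003, -2.989]
force: [0.8, -0.3, -0.7]
width: -0.1
gripper_force: 0.0
```

send_rows --series '[[0,[0,0.4,0],[0,0,0]],[0,[0,0,0],[0,0,0]],[0,[0,0,0],[0,0,0]],[0,[0,0,0],[0,0,0]]]'

```text
clock: 20.88
eef_pos: [502.4, 122.8, 183.2]
tool_rot: [-3.137, -0.004, -2.991]
force: [-0.5, -0.1, 0.3]
width: 0.2
gripper_force: 0.0
```

Run:
```python
from h import *
t=snap('top');s=snap('side','end.png')
for d in (t,s):
    P=pts(d)
    for c,a,L in(((522.5,-8.5),-3.4,56),((502.2,-168),8.9,34)):
        a=np.radians(a);q=(P[...,:2]-c)@np.array([[np.cos(a),-np.sin(a)],[np.sin(a),np.cos(a)]])
        r=[]
        for lo,hi in((-L,-L/3),(-L/3,L/3),(L/3,L)):
            for sg in(-1,1):
                m=(q[...,1]*sg<18)&(q[...,1]*sg>2)&(q[...,0]>lo)&(q[...,0]<hi)&(d['depth']>0); r.append(P[m][:,2].mean() if m.sum()>5 else -1)
        m=(abs(q[...,1])<37)&(abs(q[...,0])>68)&(abs(q[...,0])<74)&(d['depth']>0); print(np.round(r,1),'rim',P[m][:,2].mean().round(1))
    find(d,28,42,36,(300,640,100,450))
```

```text
[43.7 43.4 43.7 43.8 43.6 43.5] rim 43.7
[43.5 43.7 44.  43.5 43.5 43.9] rim 43.6
132 [239. 156.] [627.7 135.2  58.5  29.1 -70.6 630.  133.2] z 35.5
[44.4 44.9 44.7 44.8 44.6 44.6] rim 44.4
[44.4 44.6 44.4 44.4 44.5 44.6] rim 44.6
506 [281. 191.] [595.8 134.5  97.8  54.3 -12.  593.9 135.1] z 36.5
```

View pics/end.png

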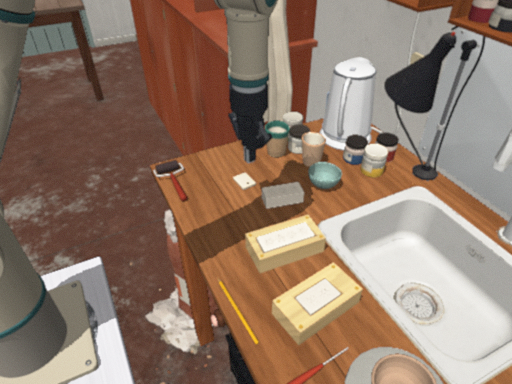

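The picture shows both blocks flush in their beds, at (285,237) and (317,296). The spare at (283,194) and the bystanders haven't moved.

```bash
python3 -c "
from cell import ctrl
print(ctrl.finish_job())"
```

```text
the job is handed in; nothing more can be done
None
```

The long and short blocks are each pressed to the bottom stop and flush in their own bed, long one first. The spare and the other things were left where they were, and the job was handed in at about 21 s.

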